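# Stack the freshly enamelled tray for the curing oven

## Task

The tray of medallions on the filling place is freshly enamelled: stack it on the other tray, in the oven carrier, facing so that it stands up on that tray's ledges, with a gap for the oven air all round, instead of nesting down into it. Carry it level and set it down gently so that every medallion in both trays stays lying face up in its tray; leave the lower tray in its place and do not disturb the jar, the tip box or the pliers. The wrist rests leave only the tray's long sides free to grip and the carrier only its ends, so it has to be put down on the clear bench on the way and taken again.

Things in the scene. Friction and masses are not known exactly. Their poses are not given: they have to be found in the camera images.
- filled_tray: freshly filled stack-nest tray on the filling place, sheet metal, wire floor 3 mm thick, 210 x 150 mm over the rim walls, 60 mm high, 0.25 kg and four loose medallions. Origin: centre of the underside; x along its length towards the end with the blue pad and blue rim strip, y across, z up. Its lowest 31 mm is narrower: 196 x 136 mm. A grip pad in the middle of each wall.
- lower_tray: identical loaded tray, loose in the oven carrier; same origin and axes. Walls of the rim tier are 3 mm, 204 x 144 mm inside, so a tray set into it has 4 mm play each way. Facing the same way (blue ends together) two trays nest, the upper 32 mm above the lower; turned end for end (blue ends at different ends) the upper stands on the ledges 52 mm above the lower.
- lower_tray_ledge (a point): top of one of lower_tray's four stacking columns (ledges), inside its long walls: each 28 mm long, 12 mm deep, top 52 mm above the underside, so a stacked tray sits 8 mm inside the rim. They are centred at x = -38 and x = +76 mm along each long wall (this one: x = +76, y = +66 mm); under each column the tray is recessed, which lets trays facing alike nest.
- filled_tray_blue_end (a point): grip pad of filled_tray's blue end, top centre (x = +107, z = 60 mm in the tray). All pads: upright, flat, 10 mm thick with the wall, 50 mm long, from 37 to 60 mm above the underside, top level with the rim.
- filled_tray_plain_end (a point): grip pad of the other end, black, top centre (x = -107, z = 60 mm in the tray); same size.
- filled_tray_side_a (a point): black grip pad of one long side, top centre (y = +77, z = 60 mm in the tray); same size.
- filled_tray_side_b (a point): black grip pad of the other long side, top centre (y = -77, z = 60 mm in the tray); same size.
- lower_tray_blue_end (a point): grip pad of lower_tray's blue end, top centre (x = +107, z = 60 mm in that tray).
- station: filling place, fixed: black rubber mat 324 x 190 x 4 mm (the tray stands on it) and at each end of the tray a wooden wrist rest with grey pad, 46 x 150 mm, 70 mm high above the bench, inner faces 116 mm from the centre: no finger fits between rest and tray. Origin under its centre, x along its length, about the same way as the tray's x.
- carrier: oven carrier, fixed: steel plate 250 x 200 x 8 mm (lower_tray stands on it) with a frame of 8 mm round bars along each long side, 230 mm long, up to 120 mm above the bench, inner faces 87.5 mm either side of the centre line: no finger fits between frame and tray. Both ends open. Origin under its centre, x along its length, about as lower_tray's x.
- wet0: bronze or copper medallion with a wet yellow enamel star, 28 mm diameter, 4 mm thick, 20 g, lying loose on filled_tray's floor; origin: centre of its underside, z up out of its face.
- wet1: bronze or copper medallion with a wet yellow enamel star, 28 mm diameter, 4 mm thick, 20 g, lying loose on filled_tray's floor; origin: centre of its underside, z up out of its face.
- wet2: bronze or copper medallion with a wet yellow enamel star, 28 mm diameter, 4 mm thick, 20 g, lying loose on filled_tray's floor; origin: centre of its underside, z up out of its face.
- wet3: bronze or copper medallion with a wet yellow enamel star, 28 mm diameter, 4 mm thick, 20 g, lying loose on filled_tray's floor; origin: centre of its underside, z up out of its face.
- low0: medallion as wet0, lying loose on lower_tray's floor.
- low1: medallion as wet0, lying loose on lower_tray's floor.
- low2: medallion as wet0, lying loose on lower_tray's floor.
- low3: medallion as wet0, lying loose on lower_tray's floor.
- enamel_jar: jar of yellow enamel, white cap, 44 mm diameter, 58 mm high; origin under its centre. Bystander.
- tip_box: clear box of dispensing tips with a white lid and blue label, 87 x 64 x 42 mm; origin under its centre. Bystander. All three bystanders lie in a row beyond the work (x over 0.7 m); the bench between filling place and carrier, in front of them, is clear, room for the tray turned either way.
- pliers: small pliers lying flat, one red and one blue handle, 140 mm long, 40 mm wide, 12 mm high; origin near the joint, jaws to +x. Bystander.

How it is judged:
By the outcome, as a careful person would: the job done as asked, in the order asked, and still so for the second after the job is handed in, with the robot touching nothing.
It also fails if it takes over 72 s, if anything falls off the work surface, if the arm or the gripper's body presses on something with over 40 N, if the wrist force passes 120 N, or if a joint passes its speed limit or range.

## Robot

A 6-joint arm with a two-finger parallel gripper is mounted at the origin on the work surface. World frame = base frame: x ahead of the robot, y to its left, z up, the work surface at z = 0. Lengths are in m, angles in degrees, forces in N, time in s.
With the tool pointing down it reaches from about 0.2 to 0.875 m from the base axis. Payload 3.4 kg.
Tool frame: the origin (TCP) lies on the centre line of the jaws, within the pads' length; the fingertips stand 14 mm ahead of it and the grasp point (between the pads) lies 5 mm behind it; z points along the fingers, y is the line along which they close (so a half turn about z gives the same grasp; the last joint's range is limited). The gripper opens to 94 mm and grips with 3 to 60 N. Pads are 16 mm wide; open, the fingers measure 119 mm over their backs; the gripper's body (75 mm by 177 mm) begins 78 mm behind the grasp point.
Start: joints at [64.687, 15.808, 86.224, -0, 77.962, -6.933], TCP at [0.181, 0.546, 0.219] pointing down, gripper open.
Joint ranges: [-165.64, 165.64], [-43.16, 119.46], [12.63, 154.43], [-67.54, 247.53], [6.08, 155.33], [-154.97, 154.97]. Speed limits (degrees/s): [147.25, 147.25, 180, 180, 180, 180].

## Interface

Orientations are given as a 3x3 rotation matrix whose columns are the frame's x, y, z axes.
In Python, from plant import * gives the robot as it stands.
- The arm moves only by the tool jog_arm, never from a script. Its argument "deltas" is a list that holds one entry, the list of rows, each a list of 4 numbers: the shift along the tool's x, y, z in mm, then the turn about the tool's z in rad. A call has 1 to 5 rows; each row is the pose to reach, as a shift and turn from the pose commanded when the call began, along the tool's axes at that moment; what a row does not reach only later rows make up. A row lasts 1/12 s, in which the tool goes at most 41.7 mm and 7.16 degrees, less where a joint would pass 70% of its speed; a pose out of reach is approached as far as the arm can. A call with a gripper value outside its range is refused whole. "grip" is the opening, from 0 (shut) to 1 (fully open), set as the call begins (left out, the last holds). The fingers move at their own pace and stop on an object; "squeeze" is the grip in N (left out, the last holds). Time passes only in rows, so rows that repeat a pose let the fingers close. It gives the time, the measured TCP pose, the force, the opening and the grip force at its end, in the units of the state.
- observe(): the state, without advancing time (a new reading comes with each control period).
- read_camera(name): name is "side" or "top"; returns the picture (420x560x3 uint8, red, green, blue); there is no depth.
- camera_info(name): a dict with "fovy" (degrees; the focal length in pixels is half the picture's height over the tangent of half this angle, whatever the lens; pixels are square), "cx", "cy" (the principal point, pixels), "D" ([k1, k2, p1, p2, k3] as OpenCV has them; the pictures are not rectified), "xyz" and "orientation" of the camera in the world. Camera axes: x right, y down, z forward; pixel columns grow to the right and rows downward; lengths in m; the calibration is good to about 2 mm. A picture is of the moment at which its call begins. camera_info takes no time and is no camera call.
- sign_off(): hands the job in; it is judged then, once.
Trained networks look in the newest picture that a camera, given by its name, has taken for a name from the list of things; names that differ only in an ending like _2 or _b are one class to them, and where a whole thing is asked for, a point or a joint stands for the part that bears it (a point fixed in the world has none). Each returns a list of dicts, best first, with "conf" (0 to 1); they miss things now and then, are a little off and sometimes report something else, mostly with a low value. They report only what shows in the picture. A call takes as long as a camera call.
- recognise(camera, name): "position" ([column, row] in pixels, amid what is visible of it).
- place_of(camera, name): "position" ([column, row] in pixels: a listed point, or the origin of a listed thing).
The state is a dict: "time_s": time; "q": joint angles; "joint_vel": joint speeds; "joint_torque": joint torques, N m; "eef_pos": TCP position; "ee_rot": TCP orientation; "contact_force": force on the tool from outside, world axes, zero at the start; "moment": the same for the moment, N m; "gripper_width": opening from 0.0 (shut) to 1.0 (fully open); "grip_force": force on a finger pad.
Only numpy, scipy, OpenCV 4.12 (cv2) and the standard library are available. Lean on these libraries where they do the work, as an engineer would, in place of code of your own. Each camera call takes 0.05 s, during which the arm holds its last target. There are 200 camera calls.

## Working session

There is one attempt and no reset: what is moved stays moved. The work goes in short steps, Python scripts to look and compute and a tool call to move; the robot and the scene stay as the last step left them, time stands still between calls to the robot, and variables do not carry over. Pictures are saved under pics/ and viewed, at most 10 in all, crops included, and the job is handed in when it is done.

Besides the shell and the picture viewer there is one more tool, called in YAML: its name, and indented under it one key for each argument. jog_arm: Moves the arm, as the interface text tells. Its arguments: {"type":"object","properties":{"deltas":{"type":"array","items":{"type":"array","items":{"type":"array","items":{"type":"number"}}}},"grip":{"type":"number"},"squeeze":{"type":"number"}},"required":["deltas"]}

```bash
mkdir -p pics; ls; cat > h.py <<'E'
from plant import *
import numpy as np, cv2
def K(c):
    i=camera_info(c); f=210/np.tan(np.radians(i["fovy"]/2))
    return np.array([[f,0,i["cx"]],[0,f,i["cy"]],[0,0,1.]]),np.array(i["D"],float),np.array(i["xyz"]),np.array(i["orientation"]).reshape(3,3)
def ray(c,p):
    k,D,o,R=K(c); u=cv2.undistortPoints(np.array([[p]],float),k,D)[0,0]
    return o,R@np.array([u[0],u[1],1.])
def at(c,p,z):
    o,d=ray(c,p); return o+d*(z-o[2])/d[2]
def proj(c,P):
    k,D,o,R=K(c); P=np.atleast_2d(P).astype(float)
    return cv2.projectPoints(P,cv2.Rodrigues(R.T)[0],-R.T@o,k,D)[0][:,0]
E
python3 - <<'E'
from h import *
s=observe(); print({k:np.round(v,3).tolist() for k,v in s.items()})
for c in("top","side"):
    i=camera_info(c);print(c,i)
    cv2.imwrite(f"pics/{c}0.png",cv2.cvtColor(read_camera(c),cv2.COLOR_RGB2BGR))
    for n,z in [("filled_tray_blue_end",.064),("filled_tray_plain_end",.064),("filled_tray_side_a",.064),("lower_tray_blue_end",.068),("lower_tray_ledge",.06),("filled_tray",.004),("lower_tray",.008),("station",0),("carrier",0),("enamel_jar",0),("tip_box",0),("pliers",0)]:
        print(n,[(round(d["conf"],2),np.round(d["position"],1).tolist(),np.round(at(c,d["position"],z)[:2],4).tolist()) for d in place_of(c,n)[:4]])
E
```

```text
pics
{'time_s': 0.0, 'q': [64.688, 15.846, 86.293, -0.0, 77.962, -6.935], 'joint_vel': [-0.075, 0.023, -0.089, -0.105, 0.055, 0.019], 'joint_torque': [0.001, -40.457, -23.723, 0.07, 0.034, -0.0], 'eef_pos': [0.181, 0.545, 0.219], 'ee_rot': [[-0.949, 0.315, -0.001], [0.315, 0.949, -0.002], [0.0, -0.002, -1.0]], 'contact_force': [0.376, 0.906, 0.403], 'moment': [-0.006, -0.037, 0.034], 'grip_force': 0.0, 'gripper_width': 1.003}
top {'fovy': 50.95730495719381, 'cx': 276.20682700355627, 'cy': 211.51701656094988, 'D': array([-0.14639052,  0.        ,  0.        ,  0.        ,  0.        ]), 'xyz': array([0.38420127, 0.00828817, 1.04671129]), 'orientation': array([[ 0.06923655, -0.9683836 ,  0.23966538],
       [-0.99758994, -0.06830159,  0.01221516],
       [ 0.00454057, -0.23993351, -0.97077871]])}
filled_tray_blue_end [(0.29, [418.3, 253.0], [0.5522, -0.3102]), (0.18, [340.6, 173.7], [0.7292, -0.1245])]
filled_tray_plain_end [(0.67, [460.4, 250.1], [0.565, -0.4114])]
filled_tray_side_a [(0.7, [414.5, 272.7], [0.5065, -0.3014]), (0.6, [422.0, 209.8], [0.655, -0.3196])]
lower_tray_blue_en
[... 1162 characters left out ...]
 (0.3, [204.0, 239.0], [0.7141, 0.1891])]
lower_tray_blue_end [(0.9, [200.4, 365.7], [0.5712, 0.4534]), (0.28, [244.2, 369.3], [0.5044, 0.4326]), (0.23, [236.8, 334.6], [0.5433, 0.379])]
lower_tray_ledge [(0.74, [245.6, 368.0], [0.5057, 0.4257])]
filled_tray [(0.62, [331.9, 158.5], [0.5724, -0.3119])]
lower_tray [(0.67, [328.5, 159.9], [0.5781, -0.2945]), (0.66, [238.5, 336.8], [0.5603, 0.3469])]
station [(0.76, [329.5, 156.5], [0.5838, -0.3266])]
carrier [(0.44, [236.9, 360.7], [0.5441, 0.3884])]
enamel_jar [(0.75, [250.4, 179.4], [0.7561, -0.1305])]
tip_box [(0.75, [234.0, 206.8], [0.7439, -0.0033])]
pliers [(0.64, [203.9, 238.8], [0.7562, 0.131]), (0.55, [200.3, 365.4], [0.5998, 0.4215])]
```

View pics/top0.png

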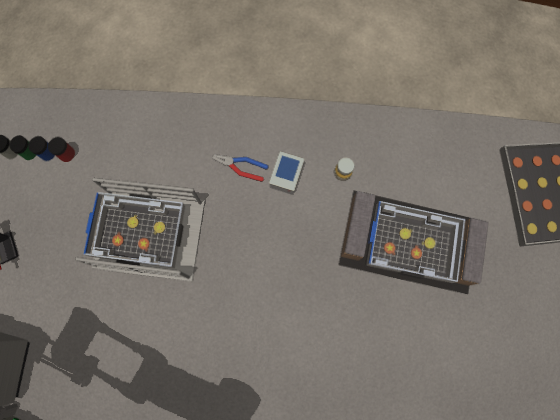

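View pics/side0.png

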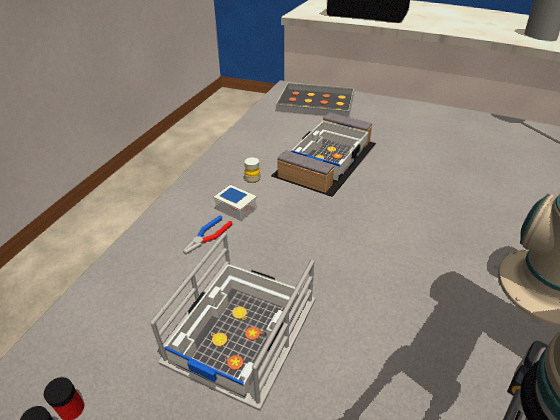

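The top view shows the filled tray around (415,242), blue pad left at (373,233). The lower tray is around (138,232), blue pad left at (92,222). Both blue ends point to about +y, so the tray needs a half turn. I'll refine the poses by aligning the rim edges to the pictures.

```bash
cat > fit.py <<'E'
from h import *
from scipy.optimize import minimize
def segs():
    S=[]
    def rect(a,b,z):
        c=[(a,b,z),(-a,b,z),(-a,-b,z),(a,-b,z)]
        return [(c[i],c[(i+1)%4]) for i in range(4)]
    S+=rect(.105,.075,.060)+rect(.102,.072,.060)
    for s in(1,-1):
        S+=[((s*.112,-.025,.06),(s*.112,.025,.06)),((-.025,s*.082,.06),(.025,s*.082,.06))]
        for x in(-.038,.076):
            S+=[((x-.014,s*.060,.052),(x+.014,s*.060,.052))]+[((x+e,s*.060,.052),(x+e,s*.072,.052)) for e in(-.014,.014)]
    return np.array(S)
S=segs(); t=np.linspace(.03,.97,25)
P=(S[:,0,None]+(S[:,1]-S[:,0])[:,None]*t[None,:,None])
def world(p,X,z0):
    c,s=np.cos(p[2]),np.sin(p[2]); R=np.array([[c,-s,0],[s,c,0],[0,0,1]])
    return X@R.T+[p[0],p[1],z0]
def grads(img,sig):
    g=cv2.GaussianBlur(cv2.cvtColor(img,cv2.COLOR_RGB2GRAY).astype(np.float32),(0,0),sig)
    return cv2.Sobel(g,cv2.CV_32F,1,0),cv2.Sobel(g,cv2.CV_32F,0,1)
def score(p,z0,c,G):
    q=proj(c,world(p,P.reshape(-1,3),z0)).reshape(P.shape[0],-1,2)
    d=q[:,-1]-q[:,0]; n=np.stack([-d[:,1],d[:,0]],1)/np.linalg.norm(d,axis=1)[:,None]
    m=q.astype(np.float32)
    gx=cv2.remap(G[0],m[...,0],m[...,1],1);gy=cv2.remap(G[1],m[...,0],m[...,1],1)
    w=np.linalg.norm(d,axis=1)[:,None]
    return (np.minimum(np.abs(gx*n[:,:1]+gy*n[:,1:]),120)*w).sum()/w.sum()/25
def fit(p,z0,imgs):
    p=np.array(p,float)
    for sig in(2.5,1.5,.8):
        G={c:grads(i,sig) for c,i in imgs.items()}
        f=lambda v:-sum(score(v,z0,c,G[c]) for c in imgs)
        best=None
        for k in range(6):
            r=np.random.default_rng(k).normal(size=3)*[.003,.003,.02]*(k>0)*sig/2
            o=minimize(f,p+r,method="Nelder-Mead",options=dict(initial_simplex=p+r+np.vstack([[0,0,0],np.diag([.004,.004,.03])*sig/2.5]),xatol=1e-5,fatol=1e-4))
            if best is None or o.fun<best.fun: best=o
        p=best.x
    return p,-best.fun
def overlay(c,img,items,box,name,k=4):
    x0,y0,x1,y1=box; im=cv2.resize(cv2.cvtColor(img,cv2.COLOR_RGB2BGR)[y0:y1,x0:x1],None,fx=k,fy=k,interpolation=cv2.INTER_CUBIC)
    for p,z0 in items:
        for a,b in S:
            q=((proj(c,world(p,np.array([a,b]),z0))-[x0,y0]+.5)*k).astype(int)
            cv2.line(im,tuple(map(int,q[0])),tuple(map(int,q[1])),(0,0,255),1)
    cv2.imwrite(name,im); return im
E
python3 - <<'E'
from fit import *
imgs={c:read_camera(c) for c in("top","side")}
fp=(.581,-.310,np.radians(82)); lp=(.565,.348,np.radians(86)); res={}
for n,p,z in(("F",fp,.004),("L",lp,.008)):
    for cs in(("top",),("side",),("top","side")):
        r,s=fit(p,z,{c:imgs[c] for c in cs}); print(n,cs,np.round(r[:2],4),round(np.degrees(r[2]),2),round(s,1)); res[n]=r
it=[(res["F"],.004),(res["L"],.008)]
a=overlay("top",imgs["top"],it,(335,180,495,300),"pics/a.png",2.5);b=overlay("top",imgs["top"],it,(65,165,225,285),"pics/b.png",2.5)
c=overlay("side",imgs["side"],it,(265,105,385,195),"pics/c.png",400/120);d=overlay("side",imgs["side"],it,(140,250,330,392),"pics/d.png",400/190)
h=lambda x,y:np.hstack([cv2.resize(x,(400,300)),cv2.resize(y,(400,300))])
cv2.imwrite("pics/ov.png",np.vstack([h(a,b),h(c,d)]))
E
```

```text
F ('top',) [ 0.5828 -0.3093] 81.88 100.8Traceback (most recent call last):
  File "<stdin>", line 6, in <module>
  File "fit.py", line 37, in fit
    o=minimize(f,p+r,method="Nelder-Mead",options=dict(initial_simplex=p+r+np.vstack([[0,0,0],np.diag([.004,.004,.03])*sig/2.5]),xatol=1e-5,fatol=1e-4))
    res = _minimize_neldermead(fun, x0, args, callback, bounds=bounds,
                               **options)
    fxr = func(xr)
    fx = function(np.copy(x), *(wrapper_args + args))
  File "fit.py", line 33, in <lambda>
    f=lambda v:-sum(score(v,z0,c,G[c]) for c in imgs)
                ~~~^^^^^^^^^^^^^^^^^^^^^^^^^^^^^^^^^^
  File "fit.py", line 33, in <genexpr>
    f=lambda v:-sum(score(v,z0,c,G[c]) for c in imgs)
                    ~~~~~^^^^^^^^^^^^^
  File "fit.py", line 23, in score
    q=proj(c,world(p,P.reshape(-1,3),z0)).reshape(P.shape[0],-1,2)
      ~~~~^^^^^^^^^^^^^^^^^^^^^^^^^^^^^^^
  File "h.py", line 12, in proj
    k,D,o,R=K(c); P=np.atleast_2d(P).astype(float)
            ~^^^
  File "h.py", line 4, in K
    i=camera_info(c); f=210/np.tan(np.radians(i["fovy"]/2))
ValueError: time passes only in moves, steps and waits
```

```bash
sed -i 's/^def K(c):/from functools import lru_cache\n@lru_cache(None)\ndef K(c):/' h.py
cat > f1.py <<'E'
from fit import *
imgs={c:read_camera(c) for c in("top","side")}
np.save("l_imgs.npy",imgs,allow_pickle=True)
fp=(.581,-.310,np.radians(82)); lp=(.565,.348,np.radians(86)); res={}
for n,p,z in(("F",fp,.004),("L",lp,.008)):
    for cs in(("top",),("side",),("top","side")):
        r,s=fit(p,z,{c:imgs[c] for c in cs}); print(n,cs,np.round(r[:2],4),round(np.degrees(r[2]),2),round(s,1)); res[n]=r
it=[(res["F"],.004),(res["L"],.008)]
a=overlay("top",imgs["top"],it,(335,180,495,300),"pics/a.png",2.5);b=overlay("top",imgs["top"],it,(65,165,225,285),"pics/b.png",2.5)
c=overlay("side",imgs["side"],it,(265,105,385,195),"pics/c.png",400/120);d=overlay("side",imgs["side"],it,(140,250,330,392),"pics/d.png",400/190)
h=lambda x,y:np.hstack([cv2.resize(x,(400,300)),cv2.resize(y,(400,300))])
cv2.imwrite("pics/ov.png",np.vstack([h(a,b),h(c,d)]))
E
python3 f1.py
```

```text
F ('top',) [ 0.5829 -0.3094] 81.83 100.7
F ('side',) [ 0.5758 -0.3107] 81.66 103.0
F ('top', 'side') [ 0.5793 -0.3119] 81.63 194.9
L ('top',) [0.5624 0.3484] 86.79 102.9
L ('side',) [0.5625 0.3458] 87.0 106.2
L ('top', 'side') [0.5624 0.3486] 86.96 208.8
```

View pics/ov.png

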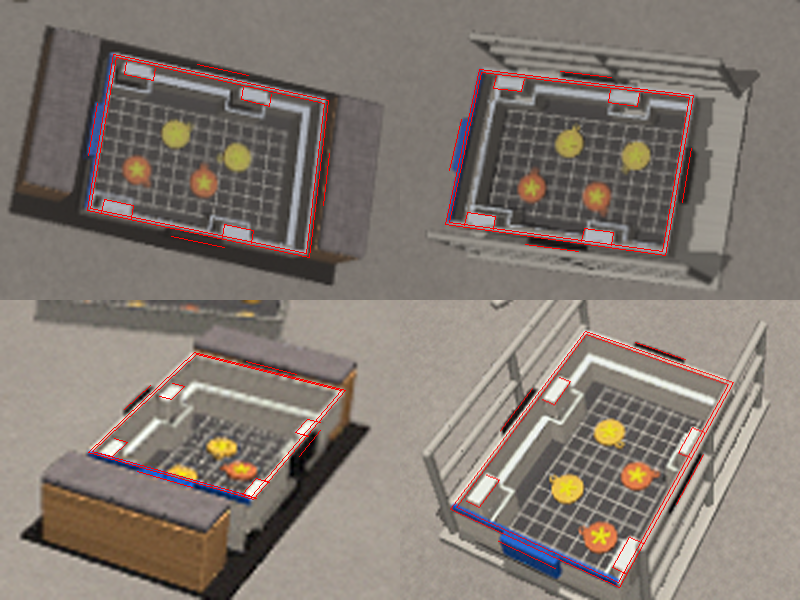

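The overlays fit well, with the lower tray at (0.562, 0.348), yaw 87°. The filled tray is at about (0.581, -0.310), yaw 81.7°. First I move over to the near long-side pad.

jog_arm:
  deltas:
    - [[-23,-28,0,0],[-46,-56,0,0],[-69,-84,0,0],[-92,-112,0,0],[-115,-140,0,0]]
  grip: 0.5

```text
time_s: 1.92
eef_pos: [0.2465, 0.3751, 0.2195]
ee_rot: [[-0.949, 0.314, 0.0], [0.314, 0.949, 0.0], [-0.0, 0.0, -1.0]]
contact_force: [0.7, -0.2, 0.1]
gripper_width: 0.678
grip_force: 0.0
```

jog_arm:
  deltas:
    - [[-23,-28,0,0],[-46,-56,0,0],[-69,-84,0,0],[-92,-112,0,0],[-115,-140,0,0]]

```text
time_s: 2.33
eef_pos: [0.3115, 0.2059, 0.2198]
ee_rot: [[-0.949, 0.315, 0.001], [0.315, 0.949, 0.0], [-0.001, 0.001, -1.0]]
contact_force: [0.5, 0.0, 0.2]
gripper_width: 0.5
grip_force: 0.0
```

jog_arm:
  deltas:
    - [[-23,-28,0,0],[-46,-56,0,0],[-69,-84,0,0],[-92,-112,0,0],[-115,-140,0,0]]

```text
time_s: 2.75
eef_pos: [0.3766, 0.0366, 0.2198]
ee_rot: [[-0.949, 0.316, 0.001], [0.316, 0.949, 0.0], [-0.001, 0.001, -1.0]]
contact_force: [1.1, 1.0, 0.3]
gripper_width: 0.501
grip_force: 0.0
```

jog_arm:
  deltas:
    - [[-23,-28,0,0],[-46,-56,0,0],[-69,-84,0,0],[-92,-112,0,0],[-115,-140,0,0]]

```text
time_s: 3.17
eef_pos: [0.4416, -0.1327, 0.2196]
ee_rot: [[-0.949, 0.316, 0.001], [0.316, 0.949, 0.0], [-0.001, 0.0, -1.0]]
contact_force: [0.4, 0.3, 0.2]
gripper_width: 0.498
grip_force: 0.0
```

jog_arm:
  deltas:
    - [[-23,-28,0,0],[-46,-56,0,0],[-69,-84,0,0],[-92,-112,0,0],[-115,-140,0,0]]

```text
time_s: 3.58
eef_pos: [0.5066, -0.3017, 0.2194]
ee_rot: [[-0.949, 0.316, 0.0], [0.316, 0.949, 0.0], [-0.0, 0.0, -1.0]]
contact_force: [-0.3, -0.1, 0.4]
gripper_width: 0.5
grip_force: 0.0
```

jog_arm:
  deltas:
    - [[0,0,10,0.11],[0,0,20,0.22],[0,0,30,0.33],[0,0,40,0.44],[0,0,50,0.55]]

```text
time_s: 4.0
eef_pos: [0.5063, -0.3001, 0.1689]
ee_rot: [[-0.64, 0.769, 0.0], [0.769, 0.64, 0.0], [0.0, 0.0, -1.0]]
contact_force: [-0.4, -1.1, 0.1]
gripper_width: 0.497
grip_force: 0.0
```

jog_arm:
  deltas:
    - [[0,0,0,0.11],[0,0,0,0.22],[0,0,0,0.33],[0,0,0,0.44],[0,0,0,0.55]]

```text
time_s: 4.42
eef_pos: [0.5063, -0.2999, 0.1694]
ee_rot: [[-0.144, 0.99, -0.0], [0.99, 0.144, 0.0], [0.0, -0.0, -1.0]]
contact_force: [0.8, -0.7, -0.3]
gripper_width: 0.5
grip_force: 0.0
```

jog_arm:
  deltas:
    - [[0,0,0,0.11],[0,0,0,0.22],[0,0,0,0.294],[0,0,0,0.294],[0,0,0,0.294]]

```text
time_s: 4.83
eef_pos: [0.5063, -0.2999, 0.1694]
ee_rot: [[0.141, 0.99, 0.0], [0.99, -0.141, 0.0], [0.0, 0.0, -1.0]]
contact_force: [0.7, 0.5, -0.1]
gripper_width: 0.502
grip_force: 0.0
```

jog_arm:
  deltas:
    - [[0,0,20,0],[0,0,40,0],[0,0,60,0],[0,0,75,0],[0,0,90,0]]
  grip: 0.4

```text
time_s: 5.25
eef_pos: [0.5061, -0.2998, 0.0785]
ee_rot: [[0.142, 0.99, -0.0], [0.99, -0.142, 0.0], [0.0, -0.0, -1.0]]
contact_force: [0.3, 0.1, 0.6]
gripper_width: 0.401
grip_force: 0.0
```

jog_arm:
  deltas:
    - [[0,0,8,0],[0,0,16,0],[0,0,22,0],[0,0,25,0],[0,0,25,0]]

```text
time_s: 5.67
eef_pos: [0.5062, -0.2998, 0.0541]
ee_rot: [[0.143, 0.99, -0.0], [0.99, -0.143, 0.0], [0.0, -0.0, -1.0]]
contact_force: [0.3, 0.4, 0.4]
gripper_width: 0.4
grip_force: 0.0
```

```bash
cat > view.py <<'E'
import sys
from h import *
o=sys.argv[1]; L=[]
for c,b in(("top",sys.argv[2]),("side",sys.argv[3])):
    x0,y0,x1,y1=map(int,b.split(",")); im=cv2.cvtColor(read_camera(c),cv2.COLOR_RGB2BGR)[y0:y1,x0:x1]
    k=min(400/(x1-x0),590/(y1-y0)); L.append(cv2.resize(im,None,fx=k,fy=k,interpolation=cv2.INTER_CUBIC))
H=max(i.shape[0] for i in L)
cv2.imwrite(o,np.hstack([cv2.copyMakeBorder(i,0,H-i.shape[0],0,0,0) for i in L]))
E
python3 view.py pics/g1.png 335,180,495,300 255,85,395,205
```

```text
(no output)
```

View pics/g1.png

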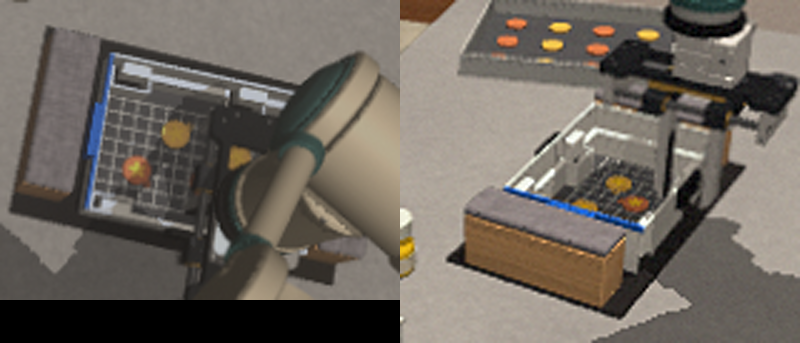

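One finger is inside the tray and one outside at the near long wall, and nothing is touching. Closing.

jog_arm:
  deltas:
    - [[0,0,0,0],[0,0,0,0],[0,0,0,0],[0,0,0,0],[0,0,0,0]]
  grip: 0.2
  squeeze: 10

```text
time_s: 6.18
eef_pos: [0.5063, -0.2999, 0.0546]
ee_rot: [[0.143, 0.99, 0.0], [0.99, -0.143, -0.0], [-0.0, 0.0, -1.0]]
contact_force: [-0.4, -0.1, -0.3]
gripper_width: 0.2
grip_force: 0.0
```

jog_arm:
  deltas:
    - [[0,0,0,0],[0,0,0,0],[0,0,0,0],[0,0,0,0],[0,0,0,0]]
  grip: 0.0
  squeeze: 10

```text
time_s: 6.6
eef_pos: [0.5055, -0.2997, 0.0544]
ee_rot: [[0.143, 0.99, -0.001], [0.99, -0.143, 0.001], [0.0, -0.002, -1.0]]
contact_force: [-3.6, 0.3, 1.9]
gripper_width: 0.108
grip_force: 10.0
```

jog_arm:
  deltas:
    - [[0,0,0,0],[0,0,0,0],[0,0,0,0],[0,0,0,0],[0,0,0,0]]
  squeeze: 58

```text
time_s: 7.02
eef_pos: [0.506, -0.2998, 0.0545]
ee_rot: [[0.143, 0.99, -0.001], [0.99, -0.143, 0.0], [0.0, -0.001, -1.0]]
contact_force: [-3.3, 0.3, 4.1]
gripper_width: 0.103
grip_force: 58.0
```

jog_arm:
  deltas:
    - [[0,0,-2,0],[0,0,-5,0],[0,0,-9,0],[0,0,-14,0],[0,0,-20,0]]

```text
time_s: 7.43
eef_pos: [0.5065, -0.2998, 0.0745]
ee_rot: [[0.143, 0.99, 0.0], [0.99, -0.143, 0.0], [0.0, 0.0, -1.0]]
contact_force: [-0.7, 0.3, -2.5]
gripper_width: 0.101
grip_force: 58.0
```

jog_arm:
  deltas:
    - [[0,0,-7,0],[0,0,-14,0],[0,0,-21,0],[0,0,-28,0],[0,0,-35,0]]

```text
time_s: 7.85
eef_pos: [0.5064, -0.2999, 0.1104]
ee_rot: [[0.143, 0.99, 0.0], [0.99, -0.143, -0.0], [-0.0, 0.0, -1.0]]
contact_force: [-0.5, -0.2, -2.6]
gripper_width: 0.104
grip_force: 58.0
```

jog_arm:
  deltas:
    - [[0,0,-7,0],[0,0,-14,0],[0,0,-21,0],[0,0,-27,0],[0,0,-30,0]]

```text
time_s: 8.27
eef_pos: [0.5067, -0.3002, 0.1406]
ee_rot: [[0.144, 0.99, 0.001], [0.99, -0.144, -0.001], [-0.001, 0.001, -1.0]]
contact_force: [0.0, -0.8, -3.2]
gripper_width: 0.103
grip_force: 58.0
```

```bash
python3 view.py pics/g2.png 335,180,495,300 235,55,415,205; python3 -c "
from h import *
s=observe();print(s['eef_pos'],s['contact_force'],s['moment'],s['time_s'])"
```

```text
[ 0.50662579 -0.30017436  0.14019127] [-0.1763576  -0.11271644 -2.97567257] [ 0.0007505   0.36971264 -0.00974936] 8.3667
```

View pics/g2.png

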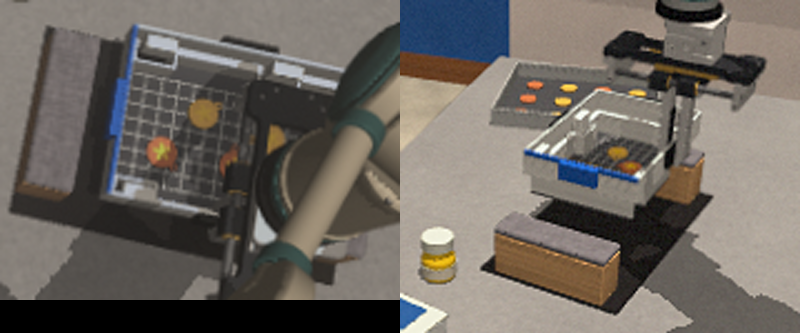

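The lift is clean and the tray looks level, with the medallions in place. Next I carry it to the bench and turn it 90°.

jog_arm:
  deltas:
    - [[4,-1,0,0],[12,-4,0,0],[24,-9,0,0],[38,-14,0,0],[52,-19,0,0]]

```text
time_s: 8.78
eef_pos: [0.494, -0.2436, 0.139]
ee_rot: [[0.144, 0.99, -0.001], [0.99, -0.144, 0.001], [0.001, -0.001, -1.0]]
contact_force: [-0.5, -0.5, -2.6]
gripper_width: 0.102
grip_force: 58.0
```

jog_arm:
  deltas:
    - [[14,-5,0,0],[28,-10,0,0],[42,-15,0,0],[56,-20,0,0],[70,-26,0,0]]

```text
time_s: 9.2
eef_pos: [0.4791, -0.1711, 0.1396]
ee_rot: [[0.143, 0.99, 0.001], [0.99, -0.143, -0.0], [-0.0, 0.001, -1.0]]
contact_force: [0.2, -0.2, -3.2]
gripper_width: 0.1
grip_force: 58.0
```

jog_arm:
  deltas:
    - [[14,-5,0,0],[28,-10,0,0],[42,-15,0,0],[56,-20,0,0],[68,-25,0,0]]

```text
time_s: 9.62
eef_pos: [0.4639, -0.1002, 0.1395]
ee_rot: [[0.143, 0.99, 0.0], [0.99, -0.143, 0.0], [0.0, 0.0, -1.0]]
contact_force: [-0.2, 0.6, -3.4]
gripper_width: 0.104
grip_force: 58.0
```

jog_arm:
  deltas:
    - [[10,-4,0,0],[17,-7,0,0],[22,-8,0,0],[25,-9,0,0],[25,-9,0,0]]

```text
time_s: 10.03
eef_pos: [0.4591, -0.0754, 0.1395]
ee_rot: [[0.143, 0.99, 0.0], [0.99, -0.143, 0.0], [0.0, 0.0, -1.0]]
contact_force: [-0.9, -0.3, -3.0]
gripper_width: 0.102
grip_force: 58.0
```

jog_arm:
  deltas:
    - [[0,0,0,-0.02],[0,0,0,-0.06],[0,0,0,-0.12],[0,0,0,-0.19],[0,0,0,-0.26]]

```text
time_s: 10.45
eef_pos: [0.4593, -0.0766, 0.1394]
ee_rot: [[-0.119, 0.993, 0.0], [0.993, 0.119, -0.0], [-0.0, 0.0, -1.0]]
contact_force: [-0.5, 0.4, -2.9]
gripper_width: 0.1
grip_force: 58.0
```

jog_arm:
  deltas:
    - [[0,0,0,-0.07],[0,0,0,-0.14],[0,0,0,-0.21],[0,0,0,-0.28],[0,0,0,-0.35]]

```text
time_s: 10.87
eef_pos: [0.4593, -0.0767, 0.1394]
ee_rot: [[-0.452, 0.892, 0.0], [0.892, 0.452, -0.001], [-0.001, 0.0, -1.0]]
contact_force: [0.2, 0.4, -2.6]
gripper_width: 0.098
grip_force: 58.0
```

jog_arm:
  deltas:
    - [[0,0,0,-0.07],[0,0,0,-0.14],[0,0,0,-0.21],[0,0,0,-0.28],[0,0,0,-0.35]]

```text
time_s: 11.28
eef_pos: [0.4594, -0.0767, 0.1394]
ee_rot: [[-0.731, 0.683, 0.001], [0.683, 0.731, -0.001], [-0.001, -0.0, -1.0]]
contact_force: [0.1, -1.3, -2.3]
gripper_width: 0.102
grip_force: 58.0
```

jog_arm:
  deltas:
    - [[0,0,0,-0.07],[0,0,0,-0.14],[0,0,0,-0.21],[0,0,0,-0.28],[0,0,0,-0.35]]

```text
time_s: 11.7
eef_pos: [0.4595, -0.0768, 0.1395]
ee_rot: [[-0.921, 0.391, 0.001], [0.391, 0.921, -0.001], [-0.001, -0.0, -1.0]]
contact_force: [-0.7, -0.2, -3.1]
gripper_width: 0.105
grip_force: 58.0
```

jog_arm:
  deltas:
    - [[0,0,0,-0.07],[0,0,0,-0.14],[0,0,0,-0.2],[0,0,0,-0.24],[0,0,0,-0.26]]

```text
time_s: 12.12
eef_pos: [0.4595, -0.0767, 0.1395]
ee_rot: [[-0.99, 0.143, 0.001], [0.143, 0.99, -0.001], [-0.001, -0.001, -1.0]]
contact_force: [1.1, -0.2, -3.7]
gripper_width: 0.105
grip_force: 58.0
```

jog_arm:
  deltas:
    - [[0,0,5,0],[0,0,13,0],[0,0,24,0],[0,0,35,0],[0,0,46,0]]

```text
time_s: 12.53
eef_pos: [0.4588, -0.0759, 0.0924]
ee_rot: [[-0.989, 0.145, -0.0], [0.145, 0.989, 0.0], [0.0, -0.0, -1.0]]
contact_force: [-0.2, -0.8, -4.1]
gripper_width: 0.104
grip_force: 58.0
```

jog_arm:
  deltas:
    - [[0,0,10,0],[0,0,17,0],[0,0,23,0],[0,0,28,0],[0,0,32,0]]

```text
time_s: 12.95
eef_pos: [0.459, -0.0758, 0.0609]
ee_rot: [[-0.99, 0.144, -0.0], [0.144, 0.99, 0.0], [0.0, 0.0, -1.0]]
contact_force: [0.5, -0.2, -2.5]
gripper_width: 0.1
grip_force: 58.0
```

jog_arm:
  deltas:
    - [[0,0,2,0],[0,0,4,0],[0,0,5,0],[0,0,6,0],[0,0,7,0]]

```text
time_s: 13.37
eef_pos: [0.4592, -0.0758, 0.0546]
ee_rot: [[-0.99, 0.144, 0.001], [0.144, 0.99, -0.0], [-0.001, 0.0, -1.0]]
contact_force: [-0.6, 0.4, -2.1]
gripper_width: 0.101
grip_force: 58.0
```

jog_arm:
  deltas:
    - [[0,0,1,0],[0,0,2,0],[0,0,2.5,0],[0,0,2.5,0],[0,0,2.5,0]]

```text
time_s: 13.78
eef_pos: [0.459, -0.0758, 0.052]
ee_rot: [[-0.99, 0.144, 0.0], [0.144, 0.99, 0.0], [-0.0, 0.0, -1.0]]
contact_force: [0.3, 0.3, -4.1]
gripper_width: 0.102
grip_force: 58.0
```

jog_arm:
  deltas:
    - [[0,0,0.5,0],[0,0,1,0],[0,0,1.5,0],[0,0,1.5,0],[0,0,1.5,0]]

```text
time_s: 14.2
eef_pos: [0.459, -0.0758, 0.0506]
ee_rot: [[-0.99, 0.144, 0.0], [0.144, 0.99, 0.0], [-0.0, 0.0, -1.0]]
contact_force: [0.7, -0.7, -1.4]
gripper_width: 0.102
grip_force: 58.0
```

jog_arm:
  deltas:
    - [[0,0,0.5,0],[0,0,1,0],[0,0,1,0],[0,0,1,0],[0,0,1,0]]

```text
time_s: 14.62
eef_pos: [0.4591, -0.0758, 0.0504]
ee_rot: [[-0.99, 0.144, 0.001], [0.144, 0.99, -0.0], [-0.001, -0.0, -1.0]]
contact_force: [-2.3, -0.6, 7.6]
gripper_width: 0.101
grip_force: 58.0
```

The tray is down on the bench. Release and rise.

jog_arm:
  deltas:
    - [[0,0,-0.5,0],[0,0,-0.5,0],[0,0,-0.5,0],[0,0,-0.5,0],[0,0,-0.5,0]]
  squeeze: 5

```text
time_s: 15.03
eef_pos: [0.4592, -0.0759, 0.0504]
ee_rot: [[-0.99, 0.144, 0.001], [0.144, 0.99, -0.0], [-0.001, -0.0, -1.0]]
contact_force: [-2.3, -0.6, 6.1]
gripper_width: 0.105
grip_force: 5.0
```

jog_arm:
  deltas:
    - [[0,0,0,0],[0,0,0,0],[0,0,0,0],[0,0,0,0],[0,0,0,0]]
  grip: 0.4

```text
time_s: 15.45
eef_pos: [0.4589, -0.0757, 0.0498]
ee_rot: [[-0.99, 0.144, -0.0], [0.144, 0.99, 0.0], [0.0, 0.0, -1.0]]
contact_force: [0.4, -0.2, 0.5]
gripper_width: 0.393
grip_force: 0.0
```

jog_arm:
  deltas:
    - [[0,0,-10,0],[0,0,-30,0],[0,0,-60,0],[0,0,-90,0],[0,0,-120,0]]

```text
time_s: 15.87
eef_pos: [0.4585, -0.0756, 0.171]
ee_rot: [[-0.99, 0.144, -0.001], [0.144, 0.99, 0.0], [0.001, 0.0, -1.0]]
contact_force: [0.2, -0.5, -1.1]
gripper_width: 0.398
grip_force: 0.0
```

jog_arm:
  deltas:
    - [[30,-30,0,0],[60,-60,0,0],[90,-90,0,0],[110,-120,0,0],[110,-120,0,0]]

```text
time_s: 16.28
eef_pos: [0.3285, -0.1823, 0.17]
ee_rot: [[-0.989, 0.151, -0.002], [0.151, 0.989, -0.003], [0.002, -0.003, -1.0]]
contact_force: [-0.3, 0.3, 0.4]
gripper_width: 0.402
grip_force: 0.0
```

```bash
cat > f2.py <<'E'
from fit import *
imgs={c:read_camera(c) for c in("top","side")}
fp=(.47,0,np.radians(171.7)); lp=(.5624,.348,np.radians(86.9)); res={}
for n,p,z in(("F",fp,.0),("L",lp,.008)):
    for cs in(("top",),("side",),("top","side")):
        r,s=fit(p,z,{c:imgs[c] for c in cs}); print(n,cs,np.round(r[:2],4),round(np.degrees(r[2]),2),round(s,1)); res[n]=r
it=[(res["F"],.0)]
a=overlay("top",imgs["top"],it,(190,190,350,310),"pics/a.png",2.5);c=overlay("side",imgs["side"],it,(220,170,360,275),"pics/c.png",400/140)
cv2.imwrite("pics/ov2.png",np.hstack([cv2.resize(a,(400,300)),cv2.resize(c,(400,300))]))
E
python3 f2.py
```

```text
F ('top',) [0.4728 0.0027] 172.82 81.5
F ('side',) [ 0.4709 -0.0048] 172.56 101.8
F ('top', 'side') [ 0.4714 -0.0007] 172.21 175.5
L ('top',) [0.5624 0.3485] 86.89 105.7
L ('side',) [0.5625 0.3487] 87.02 107.6
L ('top', 'side') [0.5624 0.3486] 86.96 212.9
```

View pics/ov2.png

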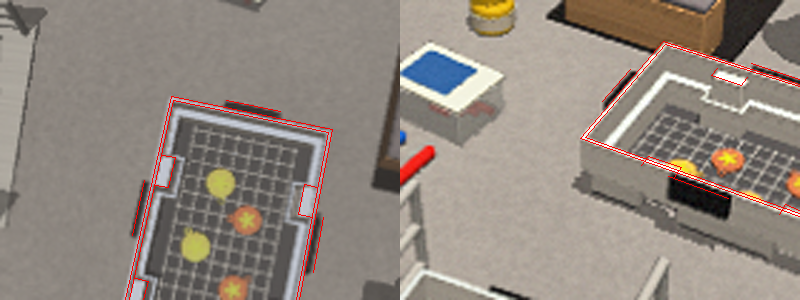

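The top view shows the tray on the bench, facing the robot with its blue end (out of the crop), and all four medallions flat. Now I move to the blue end and turn for the end grip.

jog_arm:
  deltas:
    - [[-1,40,0,0],[-3,80,0,0],[-5,120,0,0],[-6,160,0,0],[-7,198,0,0]]

```text
time_s: 16.8
eef_pos: [0.3688, 0.0198, 0.1701]
ee_rot: [[-0.99, 0.143, 0.001], [0.143, 0.99, 0.001], [-0.001, 0.001, -1.0]]
contact_force: [0.7, -0.5, 0.4]
gripper_width: 0.396
grip_force: 0.0
```

jog_arm:
  deltas:
    - [[0,0,0,0.11],[0,0,0,0.22],[0,0,0,0.33],[0,0,0,0.44],[0,0,0,0.55]]

```text
time_s: 17.22
eef_pos: [0.3688, 0.0184, 0.1698]
ee_rot: [[-0.767, 0.641, 0.0], [0.641, 0.767, 0.001], [0.001, 0.001, -1.0]]
contact_force: [-0.2, 0.6, 0.4]
gripper_width: 0.401
grip_force: 0.0
```

jog_arm:
  deltas:
    - [[0,0,0,0.11],[0,0,0,0.22],[0,0,0,0.33],[0,0,0,0.44],[0,0,0,0.55]]

```text
time_s: 17.63
eef_pos: [0.3688, 0.0181, 0.1698]
ee_rot: [[-0.318, 0.948, -0.0], [0.948, 0.318, 0.001], [0.001, 0.0, -1.0]]
contact_force: [-0.0, 0.1, -0.3]
gripper_width: 0.402
grip_force: 0.0
```

jog_arm:
  deltas:
    - [[0,0,0,0.11],[0,0,0,0.22],[0,0,0,0.33],[0,0,0,0.46],[0,0,0,0.46]]

```text
time_s: 18.05
eef_pos: [0.3688, 0.0179, 0.1698]
ee_rot: [[0.133, 0.991, 0.0], [0.991, -0.133, 0.001], [0.001, -0.0, -1.0]]
contact_force: [0.3, 1.2, 0.6]
gripper_width: 0.401
grip_force: 0.0
```

jog_arm:
  deltas:
    - [[-3,-3,25,0.005],[-3,-3,50,0.005],[-3,-3,75,0.005],[-3,-3,95,0.005],[-3,-3,105,0.005]]

```text
time_s: 18.47
eef_pos: [0.3636, 0.0151, 0.0629]
ee_rot: [[0.133, 0.991, -0.004], [0.991, -0.133, 0.001], [0.001, -0.004, -1.0]]
contact_force: [-0.6, 0.6, 0.9]
gripper_width: 0.401
grip_force: 0.0
```

jog_arm:
  deltas:
    - [[0,0,6,0],[0,0,11,0],[0,0,15,0],[0,0,15,0],[0,0,15,0]]
  grip: 0.3

```text
time_s: 18.88
eef_pos: [0.3654, 0.0138, 0.0503]
ee_rot: [[0.138, 0.99, 0.001], [0.99, -0.138, 0.0], [0.0, 0.001, -1.0]]
contact_force: [0.3, -0.1, 0.2]
gripper_width: 0.299
grip_force: 0.0
```

jog_arm:
  deltas:
    - [[0,0,0,0],[0,0,0,0],[0,0,0,0],[0,0,0,0],[0,0,0,0]]
  grip: 0.16
  squeeze: 10

```text
time_s: 19.3
eef_pos: [0.365, 0.0136, 0.0501]
ee_rot: [[0.139, 0.99, 0.001], [0.99, -0.139, 0.0], [0.0, 0.001, -1.0]]
contact_force: [-0.3, 0.0, -0.5]
gripper_width: 0.159
grip_force: 0.0
```

jog_arm:
  deltas:
    - [[0,0,0,0],[0,0,0,0],[0,0,0,0],[0,0,0,0],[0,0,0,0]]
  grip: 0.0
  squeeze: 10

```text
time_s: 19.72
eef_pos: [0.3647, 0.0137, 0.05]
ee_rot: [[0.139, 0.99, -0.0], [0.99, -0.139, 0.0], [0.0, -0.0, -1.0]]
contact_force: [-1.8, 0.2, 3.9]
gripper_width: 0.108
grip_force: 10.0
```

jog_arm:
  deltas:
    - [[0,0,0,0],[0,0,0,0],[0,0,0,0],[0,0,0,0],[0,0,0,0]]
  squeeze: 60

```text
time_s: 20.13
eef_pos: [0.3648, 0.0137, 0.05]
ee_rot: [[0.138, 0.99, -0.0], [0.99, -0.138, 0.0], [0.0, -0.0, -1.0]]
contact_force: [-2.2, -0.0, 5.2]
gripper_width: 0.101
grip_force: 60.0
```

jog_arm:
  deltas:
    - [[0,0,-1,0],[0,0,-3,0],[0,0,-6,0],[0,0,-10,0],[0,0,-15,0]]

```text
time_s: 20.55
eef_pos: [0.3644, 0.0138, 0.065]
ee_rot: [[0.138, 0.99, -0.001], [0.99, -0.138, 0.0], [0.0, -0.001, -1.0]]
contact_force: [-0.0, -0.5, -2.6]
gripper_width: 0.099
grip_force: 60.0
```

jog_arm:
  deltas:
    - [[0,0,-7,0],[0,0,-15,0],[0,0,-24,0],[0,0,-34,0],[0,0,-44,0]]

```text
time_s: 20.97
eef_pos: [0.3649, 0.0137, 0.1101]
ee_rot: [[0.139, 0.99, 0.001], [0.99, -0.139, -0.0], [0.0, 0.001, -1.0]]
contact_force: [0.1, -0.4, -3.3]
gripper_width: 0.101
grip_force: 60.0
```

jog_arm:
  deltas:
    - [[0,0,-10,0],[0,0,-20,0],[0,0,-30,0],[0,0,-40,0],[0,0,-50,0]]

```text
time_s: 21.38
eef_pos: [0.3648, 0.0137, 0.1602]
ee_rot: [[0.138, 0.99, 0.001], [0.99, -0.138, 0.0], [0.0, 0.001, -1.0]]
contact_force: [0.1, 0.2, -3.0]
gripper_width: 0.103
grip_force: 60.0
```

jog_arm:
  deltas:
    - [[0,0,-10,0],[0,0,-20,0],[0,0,-29,0],[0,0,-36,0],[0,0,-40,0]]

```text
time_s: 21.8
eef_pos: [0.3653, 0.0136, 0.2002]
ee_rot: [[0.139, 0.99, 0.002], [0.99, -0.139, -0.0], [0.0, 0.002, -1.0]]
contact_force: [-0.4, -0.7, -3.0]
gripper_width: 0.097
grip_force: 60.0
```

```bash
python3 view.py pics/g3.png 190,180,370,380 200,120,440,300; python3 -c "
from h import *
s=observe();print(s['eef_pos'],s['contact_force'],s['moment'],s['time_s'])"
```

```text
[0.36532274 0.0136262  0.19967118] [ 0.72521276 -0.37912636 -2.91004358] [ 0.00482643  0.43757985 -0.05490906] 21.9
```

View pics/g3.png

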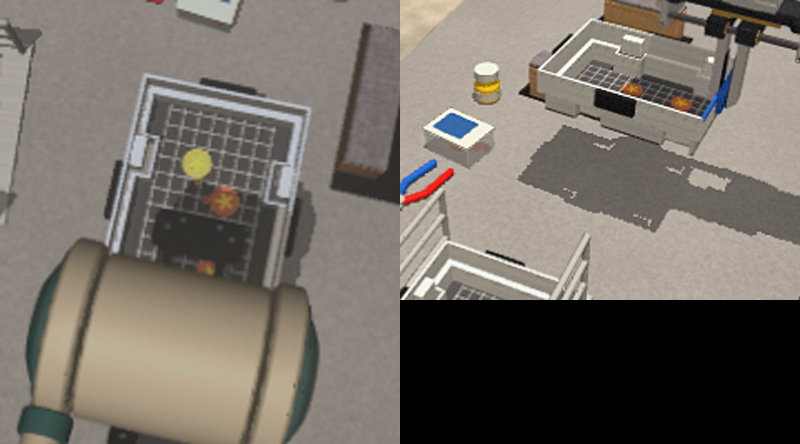

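The tray is held level by its blue end with the medallions flat. Turning it to its final heading.

jog_arm:
  deltas:
    - [[0,0,0,-0.015],[0,0,0,-0.045],[0,0,0,-0.09],[0,0,0,-0.145],[0,0,0,-0.2]]

```text
time_s: 22.32
eef_pos: [0.3643, 0.0137, 0.1982]
ee_rot: [[-0.064, 0.998, -0.002], [0.998, 0.064, 0.0], [0.0, -0.002, -1.0]]
contact_force: [-0.3, 0.1, -3.5]
gripper_width: 0.104
grip_force: 60.0
```

jog_arm:
  deltas:
    - [[0,0,0,-0.06],[0,0,0,-0.12],[0,0,0,-0.18],[0,0,0,-0.24],[0,0,0,-0.3]]

```text
time_s: 22.73
eef_pos: [0.3644, 0.0136, 0.1982]
ee_rot: [[-0.357, 0.934, -0.002], [0.934, 0.357, 0.0], [0.001, -0.002, -1.0]]
contact_force: [-0.4, 0.4, -2.6]
gripper_width: 0.102
grip_force: 60.0
```

jog_arm:
  deltas:
    - [[0,0,0,-0.06],[0,0,0,-0.12],[0,0,0,-0.18],[0,0,0,-0.24],[0,0,0,-0.3]]

```text
time_s: 23.15
eef_pos: [0.3644, 0.0136, 0.1983]
ee_rot: [[-0.617, 0.787, -0.001], [0.787, 0.617, -0.0], [0.001, -0.001, -1.0]]
contact_force: [-0.4, -0.3, -2.2]
gripper_width: 0.103
grip_force: 60.0
```

jog_arm:
  deltas:
    - [[0,0,0,-0.06],[0,0,0,-0.12],[0,0,0,-0.18],[0,0,0,-0.24],[0,0,0,-0.3]]

```text
time_s: 23.57
eef_pos: [0.3646, 0.0135, 0.1983]
ee_rot: [[-0.822, 0.57, -0.001], [0.57, 0.822, -0.0], [0.001, -0.001, -1.0]]
contact_force: [0.8, 0.3, -3.9]
gripper_width: 0.099
grip_force: 60.0
```

jog_arm:
  deltas:
    - [[0,0,0,-0.06],[0,0,0,-0.12],[0,0,0,-0.18],[0,0,0,-0.24],[0,0,0,-0.3]]

```text
time_s: 23.98
eef_pos: [0.3647, 0.0135, 0.1983]
ee_rot: [[-0.954, 0.301, -0.001], [0.301, 0.954, -0.0], [0.001, -0.001, -1.0]]
contact_force: [0.4, 0.2, -3.9]
gripper_width: 0.105
grip_force: 60.0
```

jog_arm:
  deltas:
    - [[0,0,0,-0.06],[0,0,0,-0.12],[0,0,0,-0.18],[0,0,0,-0.225],[0,0,0,-0.256]]

```text
time_s: 24.4
eef_pos: [0.3648, 0.0134, 0.1984]
ee_rot: [[-0.999, 0.051, -0.001], [0.051, 0.999, -0.001], [0.001, -0.001, -1.0]]
contact_force: [0.1, 0.0, -2.6]
gripper_width: 0.101
grip_force: 60.0
```

jog_arm:
  deltas:
    - [[-3,4,0,0],[-9,12,0,0],[-19,25,0,0],[-30,40,0,0],[-41,55,0,0]]

```text
time_s: 24.82
eef_pos: [0.4098, 0.0676, 0.1988]
ee_rot: [[-0.999, 0.055, 0.0], [0.055, 0.999, 0.0], [-0.0, 0.0, -1.0]]
contact_force: [-0.2, -0.2, -3.6]
gripper_width: 0.099
grip_force: 60.0
```

jog_arm:
  deltas:
    - [[-11,15,0,0],[-22,30,0,0],[-33,45,0,0],[-44,60,0,0],[-55,74,0,0]]

```text
time_s: 25.23
eef_pos: [0.4687, 0.1392, 0.1984]
ee_rot: [[-0.999, 0.054, -0.0], [0.054, 0.999, 0.0], [0.0, 0.0, -1.0]]
contact_force: [0.7, -0.8, -2.5]
gripper_width: 0.098
grip_force: 60.0
```

jog_arm:
  deltas:
    - [[-11,15,0,0],[-22,29,0,0],[-33,43,0,0],[-43,56,0,0],[-52,68,0,0]]

```text
time_s: 25.65
eef_pos: [0.5242, 0.2044, 0.1981]
ee_rot: [[-0.999, 0.054, -0.0], [0.054, 0.999, 0.0], [0.0, 0.0, -1.0]]
contact_force: [-0.3, -0.6, -2.9]
gripper_width: 0.105
grip_force: 60.0
```

jog_arm:
  deltas:
    - [[-10,13,0,0],[-18,25,0,0],[-25,33,0,0],[-29,38,0,0],[-31,41,0,0]]

```text
time_s: 26.07
eef_pos: [0.5569, 0.2427, 0.1982]
ee_rot: [[-0.999, 0.053, -0.001], [0.053, 0.999, -0.0], [0.001, -0.0, -1.0]]
contact_force: [0.6, -0.5, -3.1]
gripper_width: 0.103
grip_force: 60.0
```

jog_arm:
  deltas:
    - [[0,0,0,0],[0,0,0,0],[0,0,0,0]]

```text
time_s: 26.32
eef_pos: [0.5559, 0.2412, 0.199]
ee_rot: [[-0.999, 0.054, -0.001], [0.054, 0.999, -0.0], [0.001, -0.0, -1.0]]
contact_force: [1.1, -0.2, -3.1]
gripper_width: 0.105
grip_force: 60.0
```

```bash
cat > f3.py <<'E'
from fit import *
s=observe();e=np.array(s["eef_pos"]);R=np.array(s["ee_rot"]);print(np.round(e,4),np.degrees(np.arctan2(R[1,1],R[0,1])),s["contact_force"],s["moment"])
z0=e[2]-.050; y=R[:2,1]; T=np.arctan2(y[1],y[0])+np.pi
c0=e[:2]+.107*y
imgs={c:read_camera(c) for c in("top","side")}
for cs in(("top",),("side",),("top","side")):
    r,q=fit((*c0,T),z0,{c:imgs[c] for c in cs}); print(cs,np.round(r[:2],4),round(np.degrees(r[2]),2),round(q,1))
a=overlay("top",imgs["top"],[(r,z0)],(55,145,235,280),"pics/a.png",2.5);c=overlay("side",imgs["side"],[(r,z0)],(120,220,340,385),"pics/c.png",2)
cv2.imwrite("pics/ov3.png",np.hstack([cv2.resize(a,(400,300)),cv2.resize(c,(400,300))]))
E
python3 f3.py
```

```text
[0.5559 0.2412 0.199 ] 86.89563411876368 [ 1.10915295 -0.19131814 -3.0653314 ] [-0.30856988 -0.02980417 -0.02653551]
('top',) [0.5641 0.3555] 272.85 65.7
('side',) [0.5586 0.3487] 267.45 105.6
('top', 'side') [0.5585 0.3488] 267.44 170.1
```

View pics/ov3.png

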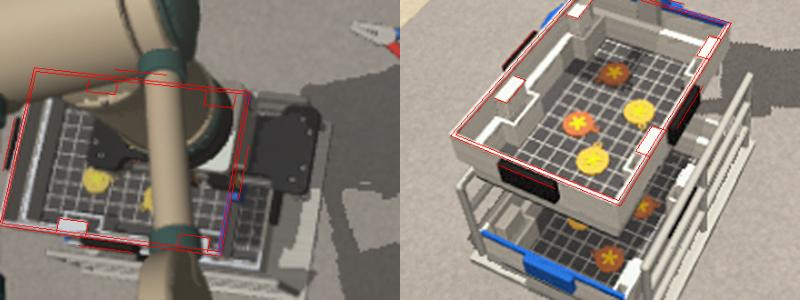

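The side view shows the held tray over the lower one, reversed (its blue end at upper right, the lower tray's at lower left). I'll refine its offset to the lower tray with a free-height and tilt fit in the side camera.

```bash
cat > f6.py <<'E'
import sys
from fit import *
from scipy.spatial.transform import Rotation as Ro
def sc(v,mask,G,c):
    R=Ro.from_euler("ZYX",[v[2],v[4],v[5]]).as_matrix()
    q=proj(c,(P.reshape(-1,3)-[0,0,.05])@R.T+[v[0],v[1],v[3]+.05]).reshape(P.shape[0],-1,2)
    d=q[:,-1]-q[:,0]; n=np.stack([-d[:,1],d[:,0]],1)/np.linalg.norm(d,axis=1)[:,None]
    m=q.astype(np.float32); gx=cv2.remap(G[0],m[...,0],m[...,1],1);gy=cv2.remap(G[1],m[...,0],m[...,1],1)
    w=np.linalg.norm(d,axis=1)[:,None]
    return (np.minimum(np.abs(gx*n[:,:1]+gy*n[:,1:]),120)*w).sum()/w.sum()/25
def fit6(p,img,c="side",tilt=True):
    p=np.array(p,float)
    for sig in(1.5,.8):
        G=grads(img,sig); d=np.array([.003,.003,.02,.003]+[.01,.01]*tilt); k=len(d)
        f=lambda v:-sc(np.r_[v,np.zeros(6-len(v))],None,G,c)
        for _ in range(3):
            o=minimize(f,p[:k],method="Nelder-Mead",options=dict(initial_simplex=p[:k]+np.vstack([np.zeros(k),np.diag(d)]),maxiter=1500,xatol=1e-5,fatol=1e-4)); p[:k]=o.x
    return p,-o.fun
s=observe();e=np.array(s["eef_pos"]);R=np.array(s["ee_rot"]);y=R[:2,1]
print("tcp",np.round(e,4),round(np.degrees(np.arctan2(y[1],y[0])),2),"nominal",np.round(e[:2]+.107*y,4))
img=read_camera("side")
for t in(False,True):
    for n,p in(("held",(*(e[:2]+.107*y),np.arctan2(y[1],y[0])+np.pi,e[2]-.05,0,0)),("low",(.5624,.3486,np.radians(86.95),.008,0,0))):
        r,q=fit6(p,img,tilt=t); print(n,np.round(r[[0,1,3]]*1000,1),np.round(np.degrees(r[[2,4,5]]),2),round(q,1))
E
python3 f6.py
```

```text
tcp [0.5561 0.2412 0.1992] 86.88 nominal [0.5619 0.348 ]
held [556.1 354.8 155.1] [266.89   0.     0.  ] 106.3
low [560.1 358.5  17. ] [87.03  0.    0.  ] 83.1
held [558.6 349.2 149.4] [ 2.6743e+02 -1.9000e-01  2.1000e-01] 105.7
low [562.3 353.7   9.7] [87.15  1.33 -0.76] 81.2
```

jog_arm:
  deltas:
    - [[-1,0,5,0],[-2,0,14,0],[-3,0,24,0],[-3,0,34,0],[-3,0,42,0]]

```text
time_s: 26.88
eef_pos: [0.5587, 0.2412, 0.155]
ee_rot: [[-0.999, 0.054, -0.002], [0.054, 0.999, -0.001], [0.002, -0.001, -1.0]]
contact_force: [0.5, 0.5, -3.6]
gripper_width: 0.103
grip_force: 60.0
```

jog_arm:
  deltas:
    - [[0,0,6,0],[0,0,10,0],[0,0,13,0],[0,0,14,0],[0,0,14,0]]

```text
time_s: 27.3
eef_pos: [0.5595, 0.2416, 0.1429]
ee_rot: [[-0.999, 0.054, 0.0], [0.054, 0.999, 0.0], [0.0, 0.0, -1.0]]
contact_force: [-0.3, -0.3, -2.5]
gripper_width: 0.101
grip_force: 60.0
```

```bash
python3 f6.py; python3 f3.py
```

```text
tcp [0.5595 0.2416 0.1429] 86.92 nominal [0.5652 0.3484]
held [562.2 351.5  96.6] [266.98   0.     0.  ] 98.0
low [559.6 351.8   8. ] [86.91  0.    0.  ] 78.7
held [565.3 349.2  89.3] [267.98   1.64   0.95] 98.7
low [559.9 350.3   5.6] [86.72  0.52  0.84] 79.3
[0.5597 0.2417 0.1432] 86.9214059523032 [ 1.06221786  0.19081899 -3.6605199 ] [-0.33587124  0.02692577  0.03880906]
('top',) [0.5655 0.3553] 273.2 63.9
('side',) [0.5619 0.3493] 266.9 98.9
('top', 'side') [0.5619 0.3515] 266.87 159.2
```

View pics/ov3.png

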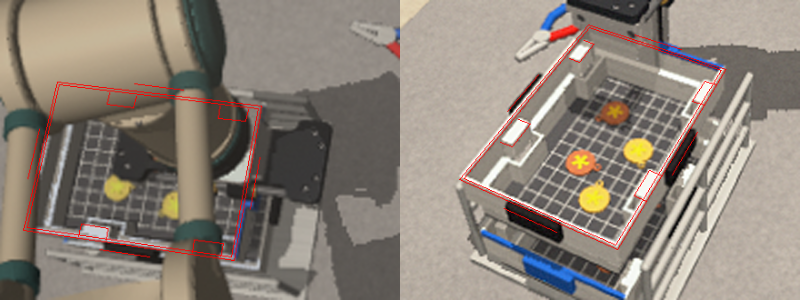

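The tray is aligned to within about 1 mm and 0.1°. Lowering in small steps while watching the force.

jog_arm:
  deltas:
    - [[0,0,4,0],[0,0,9,0],[0,0,14,0],[0,0,18,0],[0,0,21,0]]

```text
time_s: 27.87
eef_pos: [0.559, 0.2414, 0.121]
ee_rot: [[-0.999, 0.054, -0.001], [0.054, 0.999, -0.0], [0.001, -0.0, -1.0]]
contact_force: [-0.5, -0.6, -3.1]
gripper_width: 0.103
grip_force: 60.0
```

jog_arm:
  deltas:
    - [[0,0,1,0],[0,0,2,0],[0,0,3,0],[0,0,4,0],[0,0,4,0]]

```text
time_s: 28.28
eef_pos: [0.5594, 0.2416, 0.1179]
ee_rot: [[-0.999, 0.054, -0.0], [0.054, 0.999, 0.0], [0.0, 0.0, -1.0]]
contact_force: [0.3, 0.0, -2.5]
gripper_width: 0.1
grip_force: 60.0
```

jog_arm:
  deltas:
    - [[0,0,1,0],[0,0,2,0],[0,0,2,0],[0,0,2,0],[0,0,2,0]]

```text
time_s: 28.7
eef_pos: [0.5595, 0.2416, 0.116]
ee_rot: [[-0.999, 0.054, 0.0], [0.054, 0.999, 0.0], [-0.0, 0.0, -1.0]]
contact_force: [0.6, 0.6, -3.0]
gripper_width: 0.101
grip_force: 60.0
```

Bottom about 2 mm below rim level with no contact, so the tray has entered. Continuing.

jog_arm:
  deltas:
    - [[0,0,1,0],[0,0,2,0],[0,0,3,0],[0,0,3,0],[0,0,3,0]]

```text
time_s: 29.12
eef_pos: [0.5594, 0.2415, 0.1129]
ee_rot: [[-0.999, 0.054, -0.0], [0.054, 0.999, 0.0], [0.0, 0.0, -1.0]]
contact_force: [-0.9, -0.7, -3.5]
gripper_width: 0.1
grip_force: 60.0
```

jog_arm:
  deltas:
    - [[0,0,0.5,0],[0,0,1,0],[0,0,1.5,0],[0,0,1.5,0],[0,0,1.5,0]]

```text
time_s: 29.53
eef_pos: [0.5594, 0.2416, 0.1115]
ee_rot: [[-0.999, 0.054, 0.0], [0.054, 0.999, 0.0], [-0.0, 0.0, -1.0]]
contact_force: [-0.2, 0.0, -3.0]
gripper_width: 0.1
grip_force: 60.0
```

jog_arm:
  deltas:
    - [[0,0,0.5,0],[0,0,1,0],[0,0,1,0],[0,0,1,0],[0,0,1,0]]

```text
time_s: 29.95
eef_pos: [0.5595, 0.2416, 0.1106]
ee_rot: [[-0.999, 0.054, 0.0], [0.054, 0.999, 0.0], [-0.0, 0.0, -1.0]]
contact_force: [0.4, -0.1, -3.0]
gripper_width: 0.098
grip_force: 60.0
```

jog_arm:
  deltas:
    - [[0,0,0.5,0],[0,0,0.8,0],[0,0,0.8,0],[0,0,0.8,0],[0,0,0.8,0]]

```text
time_s: 30.37
eef_pos: [0.5596, 0.2415, 0.1101]
ee_rot: [[-0.999, 0.054, 0.001], [0.054, 0.999, 0.0], [-0.001, 0.0, -1.0]]
contact_force: [-1.8, -1.7, 1.3]
gripper_width: 0.1
grip_force: 60.0
```

Contact comes at exactly the ledge height (TCP 0.110). Releasing.

jog_arm:
  deltas:
    - [[0,0,0.3,0],[0,0,0.3,0],[0,0,0.3,0],[0,0,0.3,0],[0,0,0.3,0]]
  squeeze: 5

```text
time_s: 30.78
eef_pos: [0.5596, 0.2414, 0.11]
ee_rot: [[-0.999, 0.054, 0.001], [0.054, 0.999, -0.0], [-0.001, 0.0, -1.0]]
contact_force: [-1.9, -2.7, 5.7]
gripper_width: 0.107
grip_force: 5.0
```

jog_arm:
  deltas:
    - [[0,0,0,0],[0,0,0,0],[0,0,0,0],[0,0,0,0],[0,0,0,0]]
  grip: 0.3

```text
time_s: 31.2
eef_pos: [0.5594, 0.2417, 0.1091]
ee_rot: [[-0.999, 0.054, -0.0], [0.054, 0.999, 0.0], [0.0, 0.0, -1.0]]
contact_force: [0.5, -0.7, -0.0]
gripper_width: 0.299
grip_force: 0.0
```

jog_arm:
  deltas:
    - [[0,0,-5,0],[0,0,-20,0],[0,0,-45,0],[0,0,-75,0],[0,0,-105,0]]

```text
time_s: 31.62
eef_pos: [0.559, 0.2415, 0.2154]
ee_rot: [[-0.999, 0.054, -0.001], [0.054, 0.999, -0.0], [0.001, -0.0, -1.0]]
contact_force: [0.1, 0.5, -0.2]
gripper_width: 0.301
grip_force: 0.0
```

jog_arm:
  deltas:
    - [[30,-30,0,0],[60,-60,0,0],[90,-90,0,0],[120,-120,0,0],[150,-150,0,0]]

```text
time_s: 32.03
eef_pos: [0.4028, 0.1015, 0.2146]
ee_rot: [[-0.999, 0.053, 0.001], [0.053, 0.999, -0.0], [-0.001, -0.0, -1.0]]
contact_force: [0.7, 0.2, 0.1]
gripper_width: 0.302
grip_force: 0.0
```

jog_arm:
  deltas:
    - [[30,-30,0,0],[50,-60,0,0],[50,-90,0,0],[50,-120,0,0],[50,-120,0,0]]

```text
time_s: 32.45
eef_pos: [0.3479, -0.019, 0.2152]
ee_rot: [[-0.998, 0.059, 0.002], [0.059, 0.998, -0.004], [-0.002, -0.003, -1.0]]
contact_force: [0.6, 0.4, -0.0]
gripper_width: 0.305
grip_force: 0.0
```

```bash
python3 view.py pics/end.png 55,140,235,290 120,210,340,400; python3 - <<'E'
from fit import *
imgs={c:read_camera(c) for c in("top","side")}
for z in(.060,.040):
  for cs in(("top",),("side",)):
    r,q=fit((.5624,.3487,np.radians(267)),z,{c:imgs[c] for c in cs}); print(z,cs,np.round(r[:2],4),round(np.degrees(r[2]),2),round(q,1))
E
```

```text
0.06 ('top',) [0.5622 0.3495] 265.48 89.8
0.06 ('side',) [0.5619 0.348 ] 266.84 110.9
0.04 ('top',) [0.5638 0.3553] 266.91 95.8
0.04 ('side',) [0.5736 0.3386] 266.86 105.8
```

View pics/end.png

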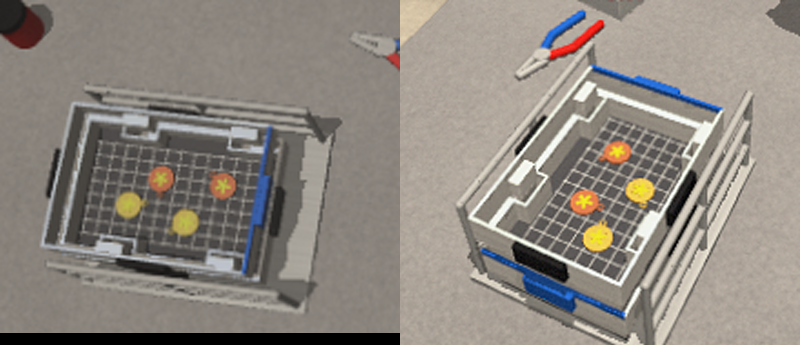

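The upper tray stands proud on the ledges, blue ends opposite, with its four medallions lying face up. Both cameras agree at z = 60 mm.

```bash
python3 -c "
from plant import *
print(sign_off())"
```

```text
the job is handed in; nothing more can be done
None
```

The filled tray now stands on the lower tray's ledges, turned end for end. Its four medallions lie face up; I couldn't check the lower tray's medallions under it at the end. I handed the job in at about 33 s, and no verdict came back.

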